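# Lock an orbital shaker for transport by feeling its pin into the hidden hole

### The job

The shaker has to be locked for transport: take the locking pin out of its stand, put it down through the round window in the shaker's deck and feel about gently on the drive plate inside until the pin drops into the hidden hole. Push it fully home, let go and leave it standing there; never force it, and leave the bottle, flask and petri dish alone.

Things in the scene. Friction and masses are not known exactly. Their poses are not given: they have to be found in the camera images.
- lock_pin: Loose locking pin, about 80 g: round steel shank, 10 mm diameter, 74 mm long, tip slightly chamfered, under an orange cylindrical knob of 26 mm diameter and 22 mm height. Origin: centre of the shank's lower tip; z along the pin; the knob runs from z = 74 to 96 mm (hold it at about 85 mm). It starts upright in the stand. Round: yaw means nothing.
- pin_stand: Fixed grey block, 46 x 46 mm, 40 mm high, on a black rubber foot 62 x 62 mm. Origin: centre of its underside, z up. In its middle an upright hole of 13 mm diameter, open at the top (z = 40 mm), floor at z = 10 mm, in which the pin stands loosely. It is left or right of the shaker.
- shaker: Fixed white orbital shaker, its platform taken off, 160 mm (x) by 150 mm (y), deck at z = 70 mm; front panel with dials on its -x side. Stubs at the deck's corners (62 and 57 mm from the middle) reach z = 81 mm. Origin: centre of its underside, z up. In the middle of the deck is a round black window; pressing the pin on it or in it with more than 25 N is too much.
- window (a point): Centre of the deck's round window, at the height of the bezel's rim (74 mm above the shaker's underside). Window 36 mm inner diameter, black bezel 47 mm across. Fully home, the knob's underside is 20 mm above this rim; with the pin resting on the plate beside the hole it is 40 mm above.
- reagent_bottle: Loose clear stoppered reagent bottle with blue liquid and label, 56 mm diameter, 123 mm high; a bystander, on the other side of the shaker from the stand. Origin at the centre of its underside.
- flask: Loose conical flask with pink liquid, 65 mm diameter, 107 mm high; a bystander near the bench's front edge. Origin at the centre of its underside.
- petri: Loose pink petri dish, 60 mm diameter, 15 mm high; a bystander near the bench's front edge. Origin at the centre of its underside.
- plate (a point): Point on the window's axis in the top face of the flat black drive plate below it (34 mm under the rim). The plate has one upright blind hole, 12.6 mm diameter, 1 mm chamfer, 20 mm deep. Its axis lies 3 to 8 mm from this point in any direction, unmeasured, hardly visible (black on black). The plate stays put sideways; downward it yields up to 5 mm on springs, 1 N + 2 N/mm, then is hard; springs back.
There are look-alikes about, which are no part of the job. What is shaped like the pin_stand but green or orange is not meant.

How it is judged (in metres and radians):
On the way, in this order (a step that is already met when the one before it is completed fails the run):
1. the pin is lifted clear of its stand (z of lock_pin in the frame of pin_stand above 0.045 m), for 0.1 s.
2. the pin stands upright at the bottom of the hidden hole (z of lock_pin in the frame of shaker below 0.0235 m and horizontal distance between lock_pin and window below 0.012 m and angle between lock_pin's own z axis and vertical below 0.2 rad), for 0.2 s.
At the end, for the whole second after the job is handed in: The pin stands in the hidden hole of the drive plate: its tip within 3.5 mm of the hole's floor (less than 23.5 mm above the shaker's underside) and within 12 mm of the window's axis, less than 0.2 rad from upright, at rest (under 20 mm/s) and let go (all of step 2 and linear speed of lock_pin below 0.02 m/s); the robot touches nothing.
It fails at once if the pin is forced: more than 25 N between pin and shaker (contact force between lock_pin and shaker above 25 N).
It fails at once if the reagent bottle is moved more than 20 mm (distance of reagent_bottle from where it was at the start of the episode above 0.02 m).
It fails at once if the flask is moved more than 20 mm (distance of flask from where it was at the start of the episode above 0.02 m).
It fails at once if the petri dish is moved more than 20 mm (distance of petri from where it was at the start of the episode above 0.02 m).
It also fails if it takes over 72 s, if anything falls off the work surface, if the arm or the gripper's body presses on something with over 40 N, if the wrist force passes 120 N, or if a joint passes its speed limit or range.

### The arm

A 6-joint arm with a two-finger parallel gripper is mounted at the origin on a cart in front of the work surface, level with it; the furniture and walls round the work are solid. World frame = base frame: x ahead of the robot, y to its left, z up, the work surface at z = 0. Lengths are in m, angles in degrees, forces in N, time in s.
With the tool pointing down it reaches from about 0.25 to 0.8 m from the base axis. Payload 3.9 kg.
Tool frame: the origin (TCP) lies midway between the tips of the shut fingers; the grasp point (between the pads) lies 19 mm behind it; z points along the fingers, y is the line along which they close (so a half turn about z gives the same grasp; the last joint's range is limited). The gripper opens to 85 mm and grips with 20 to 120 N. Pads are 22 mm wide; open, the fingers measure 114 mm over their backs; the gripper's body (76 mm by 85 mm) begins 54 mm behind the grasp point. The pads swing forward as they close: fully open they stand 13 mm farther back than shut.
Start: joints at [-71.276, 14.897, -7.913, 67.191, 0, 90], TCP at [0.169, -0.497, 0.231] pointing down, gripper open.
Joint ranges: [-159.42, 159.42], [-47.68, 98.78], [-73.54, 78.23], [-108.79, 121.32], [-90, 84.71], [-180, 180]. Speed limits (degrees/s): [147.25, 147.25, 180, 180, 180, 180].

### API

Orientations are given as [roll, pitch, yaw] about the fixed x, y, z axes, in that order (R = Rz(yaw) Ry(pitch) Rx(roll)).
In Python, from station import robot, snapshot, camera_params, job_done gives the robot as it stands. The module is installed in compiled form; this text tells all that it offers.
- The arm moves only by the tool servo_tool, never from a script. Its argument "targets" is a list of rows, each a list of 4 numbers: the shift along the world's x, y, z in m, then the turn about the world's z in degrees. In form: [[dx, dy, dz, turn], ...]. A call has 1 to 10 rows; each row is the pose to reach, as a shift and turn from the pose commanded when the call began; what a row does not reach only later rows make up. A row lasts 1/8 s, in which the tool goes at most 62.5 mm and 10.7 degrees, less where a joint would pass 70% of its speed; a pose out of reach is approached as far as the arm can. A call with a gripper value outside its range is refused whole. "fingers" is the finger opening in m, from 0 to 0.0854, set as the call begins (left out, the last holds). The fingers move at their own pace and stop on an object; "force" is the grip in N (left out, the last holds). Time passes only in rows, so rows that repeat a pose let the fingers close. It gives the time, the measured TCP pose, the force, the opening and the grip force at its end, in the units of the state.
- robot.read_state(): the state, without advancing time (a new reading comes with each control period).
- snapshot(name): name is "side" or "top"; returns the picture (384x512x3 uint8, red, green, blue); there is no depth.
- camera_params(name): a dict with "camera_matrix" (3x3 intrinsics, pixels), "extrinsics" (4x4, takes a point from camera to world coordinates). Camera axes: x right, y down, z forward; pixel columns grow to the right and rows downward; lengths in m; the calibration is good to about 2 mm. A picture is of the moment at which its call begins. camera_params takes no time and is no camera call.
- job_done(): hands the job in; it is judged then, once.
The state is a dict: "clock": time; "joints": joint angles; "joint_velocities": joint speeds; "joint_torque": joint torques, N m; "tool_pos": TCP position; "tool_rot": TCP orientation; "force": force on the tool from outside, world axes, zero at the start; "ft_torque": the same for the moment, N m; "finger_gap": finger opening in m; "grasp_force": force on a finger pad.
Only numpy, scipy, OpenCV 4.12 (cv2) and the standard library are available. Lean on these libraries where they do the work, as an engineer would, in place of code of your own. Each camera call takes 0.05 s, during which the arm holds its last target. There are 200 camera calls.

## Working session

There is one attempt and no reset: what is moved stays moved. The work goes in short steps, Python scripts to look and compute and a tool call to move; the robot and the scene stay as the last step left them, time stands still between calls to the robot, and variables do not carry over. Pictures are saved under pics/ and viewed, at most 10 in all, crops included, and the job is handed in when it is done.

Besides the shell and the picture viewer there is one more tool, called after "Call:" as name(argument=value, ...), one argument or row to a line, values as JSON. servo_tool: Moves the arm, as the interface text tells. Its arguments: {"type":"object","properties":{"targets":{"type":"array","items":{"type":"array","items":{"type":"number"}}},"fingers":{"type":"number"},"force":{"type":"number"}},"required":["targets"]}

```bash
mkdir -p pics; python3 - <<'E'
from station import *
import cv2
for n in("side","top"):
    cv2.imwrite(f"pics/{n}0.png",cv2.resize(snapshot(n)[:,:,::-1],(800,600),interpolation=cv2.INTER_CUBIC))
    p=camera_params(n);print(n,p["camera_matrix"].round(1).tolist(),p["extrinsics"].round(3).tolist())
print(robot.read_state())
E
```

```text
side [[406.5, 0.0, 261.8], [0.0, 406.5, 190.9], [0.0, 0.0, 1.0]] [[0.968, -0.141, 0.206, 0.113], [-0.25, -0.599, 0.761, -1.554], [0.016, -0.788, -0.616, 1.196], [0.0, 0.0, 0.0, 1.0]]
top [[463.1, 0.0, 259.9], [0.0, 463.1, 191.1], [0.0, 0.0, 1.0]] [[0.009, -0.996, 0.086, 0.327], [-1.0, -0.008, 0.017, -0.188], [-0.016, -0.087, -0.996, 1.726], [0.0, 0.0, 0.0, 1.0]]
{'clock': 0.1, 'joints': array([-7.12748654e+01,  1.49330680e+01, -7.97793769e+00,  6.71914601e+01,
       -2.33119402e-04,  9.00009279e+01]), 'joint_velocities': array([ 0.04462871, -0.00054773,  0.19385272,  0.08910164, -0.13657061,
        0.01976776]), 'joint_torque': array([-9.46024484e-04, -4.06507051e+01,  2.54528350e+01,  1.01068692e-02,
       -7.42084649e-05, -1.59986850e-07]), 'tool_pos': array([ 0.16834037, -0.49662677,  0.23054093]), 'tool_rot': array([-1.79897534e+02,  2.34778539e-04,  1.87242071e+01]), 'force': array([ 0.21378951, -0.33154556, -0.08501469]), 'ft_torque': array([ 0.01331486,  0.01350084, -0.03314908]), 'grasp_force': 0.0, 'finger_gap': 0.0856016589154074}
```

View pics/top0.png

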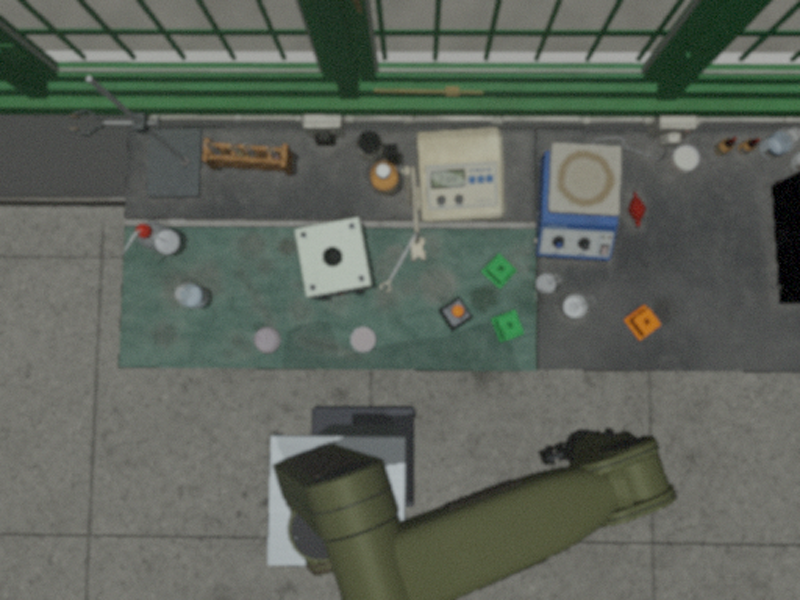

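View pics/side0.png

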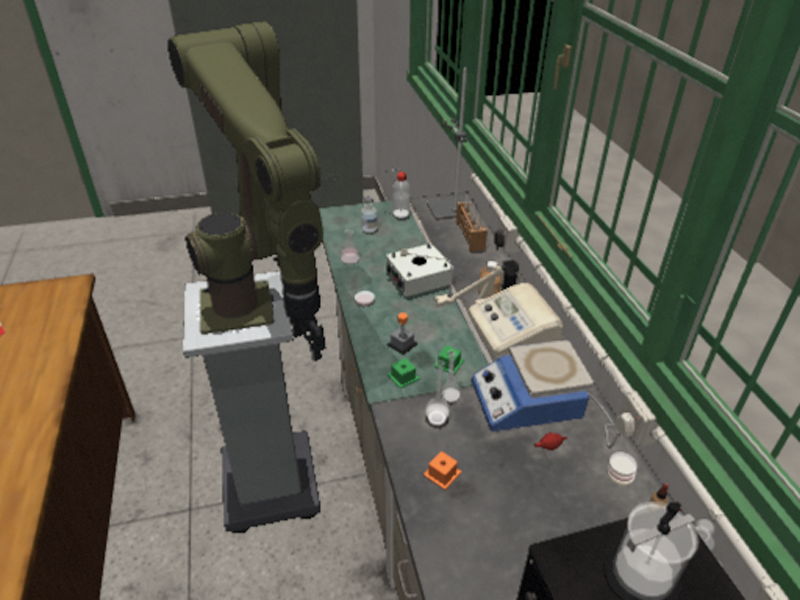

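Top view (800-wide scale): pin's orange knob at (458,311) in the grey stand, shaker window at (333,257). Bottle is at (190,294), the flask at (266,340) and the petri dish at (362,340). In the side view the knob is at (403,319) and the window at (420,261).

```bash
cat > h.py <<'E'
from station import *
import cv2, numpy as np
def ray(n,u,v,z):
    p=camera_params(n);K=p["camera_matrix"];E=p["extrinsics"]
    d=E[:3,:3]@np.linalg.solve(K,[u,v,1]);o=E[:3,3]
    return (o+d*(z-o[2])/d[2])
def blob(im,c,r,kind):
    x,y=map(int,c);w=im[y-r:y+r+1,x-r:x+r+1].astype(int)
    m=(w.max(2)<45) if kind=="k" else (w[:,:,0]-w[:,:,2]>60)
    n,l,s,ce=cv2.connectedComponentsWithStats(m.astype(np.uint8))
    i=1+np.argmax(s[1:,4]);return ce[i]+[x-r,y-r],s[i]
E
python3 - <<'E'
from h import *
t=snapshot("top");s=snapshot("side")
k=.64
for n,im,a,b in(("top",t,(458,311),(333,257)),("side",s,(403,319),(420,261))):
    c,st=blob(im,np.array(a)*k,12,"o");print(n,"knob",c.round(1),st,ray(n,*c,.106 if n=="top" else .095).round(4))
    c,st=blob(im,np.array(b)*k,9,"k");print(n,"win",c.round(1),st,ray(n,*c,.074).round(4))
A=cv2.resize(t[120:240,170:330,::-1],(800,600),interpolation=cv2.INTER_CUBIC)
B=cv2.resize(s[135:245,215:315,::-1],None,fx=5.4,fy=5.4,interpolation=cv2.INTER_CUBIC)
cv2.imwrite("pics/a.png",A);cv2.imwrite("pics/b.png",B)
E
```

```text
top knob [292.6 198.7] [ 8  8  8  8 45] [ 0.4415 -0.2758  0.106 ]
top win [210.5 163.5] [ 4  5  6  8 21] [0.5685 0.0186 0.074 ]
side knob [257.4 202.9] [10  8  6  7 37] [ 0.4433 -0.2702  0.095 ]
side win [267.9 166.6] [ 5  7  9  4 29] [0.5657 0.0107 0.074 ]
```

View pics/a.png

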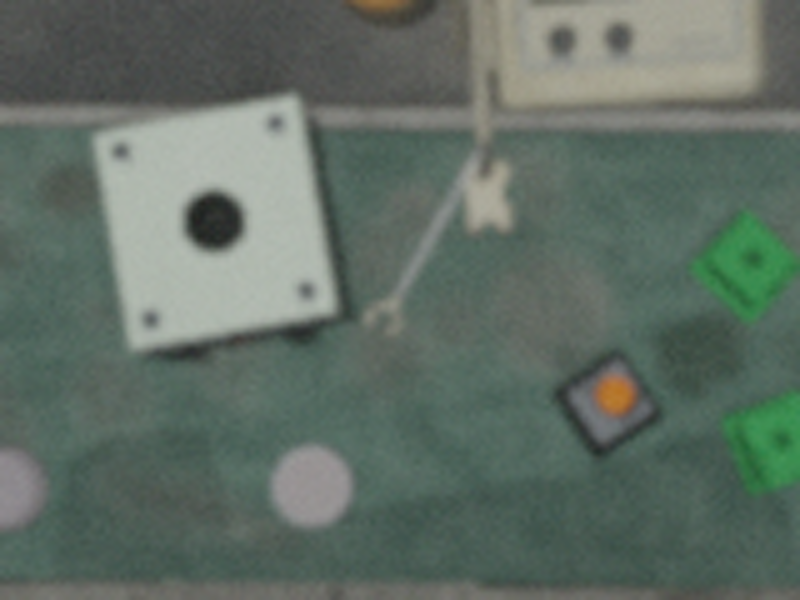

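View pics/b.png

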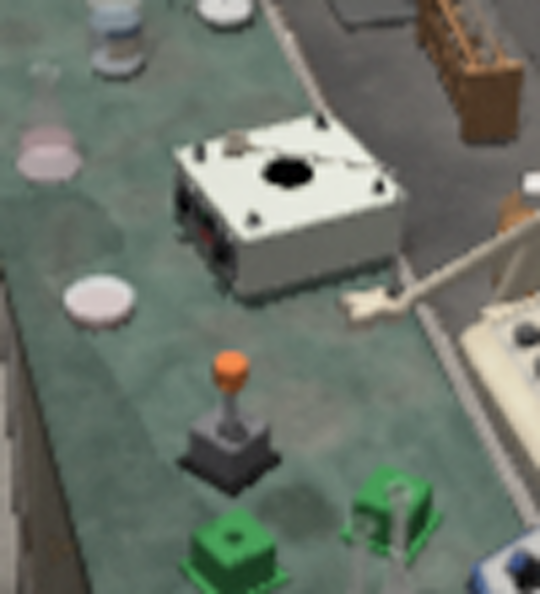

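```bash
python3 - <<'E'
from h import *
def tri(a,b):
    P=[]
    for n in("top","side"):
        p=camera_params(n);P.append(p["camera_matrix"]@np.linalg.inv(p["extrinsics"])[:3])
    X=cv2.triangulatePoints(P[0],P[1],np.array(a,float),np.array(b,float));X=(X[:3]/X[3]).ravel()
    r=[np.linalg.norm((lambda q:q[:2]/q[2])(Q@np.r_[X,1])-c) for Q,c in zip(P,(a,b))]
    return X.round(4),np.round(r,1)
print("rodend",tri((246.8,183),(258.3,161.3)))
print("claw",tri((267.2,160),(279.6,190.8)))
print("knob",tri((292.6,198.7),(257.4,202.9)))
print("win",tri((212.2,163.8),(267.9,166.6)))
print("top win",ray("top",212.2,163.8,.074), "stand top",ray("top",170+609/5,120+400/5,.04))
E
```

```text
rodend (array([ 0.4848, -0.1189,  0.2019]), array([0.2, 0.2]))
claw (array([ 0.5763, -0.1845,  0.0728]), array([1.8, 1.9]))
knob (array([ 0.4417, -0.2761,  0.1003]), array([0., 0.]))
win (array([0.5671, 0.0127, 0.0725]), array([0.2, 0.2]))
top win [0.56753633 0.01236698 0.074     ] stand top [ 0.44132349 -0.27645836  0.04      ]
```

Knob is at about (0.4415, -0.276), the window at (0.567, 0.0125). A burette-like rod ends at (0.485, -0.12, z≈0.2), so I'll route the carry inside it. First I go above the pin.

Call:
servo_tool(
  targets=[
    [0.045,0.037,-0.005,0],
    [0.09,0.073,-0.01,0],
    [0.135,0.11,-0.02,0],
    [0.18,0.147,-0.03,0],
    [0.225,0.184,-0.035,0],
    [0.255,0.206,-0.04,0],
    [0.273,0.2205,-0.05,0],
    [0.273,0.2205,-0.05,0],
    [0.273,0.2205,-0.05,0],
  ],
  fingers=0.0854,
)

```text
clock: 1.32
tool_pos: [0.441, -0.2769, 0.1813]
tool_rot: [-180.0, 0.0, 18.7]
force: [-0.4, -0.5, 0.8]
finger_gap: 0.0857
grasp_force: 0.0
```

```bash
python3 - <<'E'
from h import *
t=snapshot("top");s=snapshot("side")
A=cv2.resize(t[140:240,230:350,::-1],(600,500),interpolation=cv2.INTER_CUBIC)
B=cv2.resize(s[120:240,215:295,::-1],None,fx=5,fy=5,interpolation=cv2.INTER_CUBIC)
B=B[:500]
cv2.imwrite("pics/c.png",cv2.resize(np.hstack([A[:, :400],B]),None,fx=1,fy=1));print(robot.read_state()["force"])
E
```

```text
[-0.31089815 -0.00582569 -0.01000238]
```

View pics/c.png

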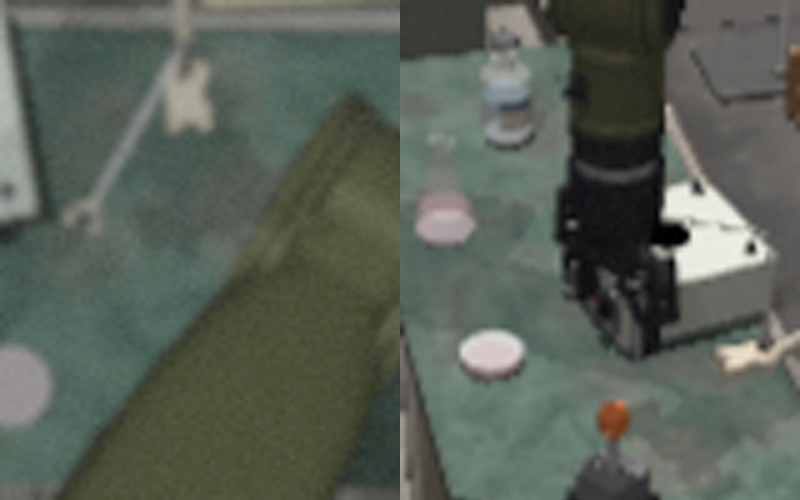

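Gripper hangs over the knob, whose side-view position is (613,420). Descending.

Call:
servo_tool(
  targets=[
    [0,0,-0.03,0],
    [0,0,-0.06,0],
    [0,0,-0.085,0],
    [0,0,-0.1,0],
    [0,0,-0.108,0],
    [0,0,-0.108,0],
  ],
)

```text
clock: 2.17
tool_pos: [0.4414, -0.2769, 0.0734]
tool_rot: [-180.0, 0.0, 18.7]
force: [0.0, -0.5, -0.7]
finger_gap: 0.0854
grasp_force: 0.0
```

Call:
servo_tool(
  targets=[
    [0,0,0,0],
    [0,0,0,0],
    [0,0,0,0],
    [0,0,0,0],
    [0,0,0,0],
    [0,0,0,0],
    [0,0,0,0],
    [0,0,0,0],
  ],
  fingers=0.015,
  force=40,
)

```text
clock: 3.18
tool_pos: [0.4419, -0.2768, 0.0738]
tool_rot: [180.0, -0.0, 18.7]
force: [-0.1, -0.1, 4.8]
finger_gap: 0.0247
grasp_force: 39.3
```

Call:
servo_tool(
  targets=[
    [0,0,0.01,0],
    [0,0,0.03,0],
    [0,0,0.06,0],
    [0,0,0.09,0],
    [0,0,0.12,0],
    [0,0,0.14,0],
    [0,0,0.14,0],
    [0,0,0.14,0],
  ],
)

```text
clock: 4.18
tool_pos: [0.4409, -0.2764, 0.2124]
tool_rot: [-179.9, 0.1, 18.7]
force: [0.1, -0.2, -1.4]
finger_gap: 0.0246
grasp_force: 39.4
```

```bash
python3 - <<'E'
from h import *
s=snapshot("side")
cv2.imwrite("pics/d.png",cv2.resize(s[120:240,215:315,::-1],None,fx=5,fy=5,interpolation=cv2.INTER_CUBIC));print(robot.read_state()["force"])
E
```

```text
[-0.08490093 -0.0110919  -0.86270065]
```

View pics/d.png

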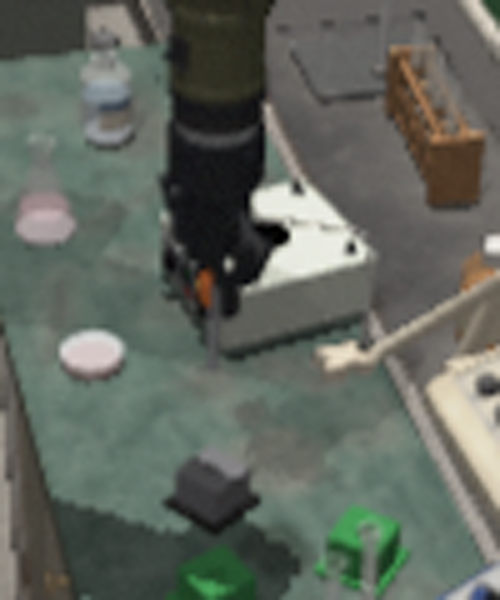

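Pin is held upright (shank from (208,300) to (213,365)), stand empty. Carrying it along the inside route to above the window.

Call:
servo_tool(
  targets=[
    [-0.03,0.03,0,0],
    [-0.07,0.065,0,0],
    [-0.092,0.11,0,0],
    [-0.092,0.16,0,0],
    [-0.092,0.21,0,0],
    [-0.085,0.255,0,0],
    [-0.05,0.28,0,0],
    [0,0.289,0,0],
    [0.05,0.289,0,0],
    [0.09,0.289,0,0],
  ],
)

```text
clock: 5.48
tool_pos: [0.5327, 0.0127, 0.2118]
tool_rot: [-180.0, 0.1, 18.8]
force: [0.2, 0.1, -0.8]
finger_gap: 0.0246
grasp_force: 39.6
```

Call:
servo_tool(
  targets=[
    [0.02,0,-0.01,0],
    [0.035,0,-0.02,0],
    [0.035,0,-0.04,0],
    [0.035,0,-0.05,0],
    [0.035,0,-0.05,0],
    [0.035,0,-0.05,0],
  ],
)

```text
clock: 6.22
tool_pos: [0.5666, 0.0122, 0.1639]
tool_rot: [180.0, -0.0, 18.7]
force: [-0.5, 0.6, -0.6]
finger_gap: 0.0249
grasp_force: 39.6
```

```bash
python3 - <<'E'
from h import *
s=snapshot("side");t=snapshot("top")
B=cv2.resize(s[110:210,215:315,::-1],(600,600),interpolation=cv2.INTER_CUBIC)
cv2.imwrite("pics/e.png",B);r=robot.read_state();print(r["force"],r["tool_pos"])
p=camera_params("side")
E=np.linalg.inv(p["extrinsics"])[:3];P=p["camera_matrix"]@E
for nm,X in(("tip",r["tool_pos"]-[0,0,.066]),("win",[.5675,.0125,.074]),("knobbot",r["tool_pos"]+[0,0,.008])):
    q=P@np.r_[X,1];print(nm,((q[:2]/q[2]-[215,110]+.5)*6).round(1))
E
```

```text
[-0.74260797 -0.11788083 -1.3029975 ] [0.56696558 0.01230689 0.1642437 ]
tip [322.1 316.3]
win [321.9 341. ]
knobbot [324.6 238. ]
```

View pics/e.png

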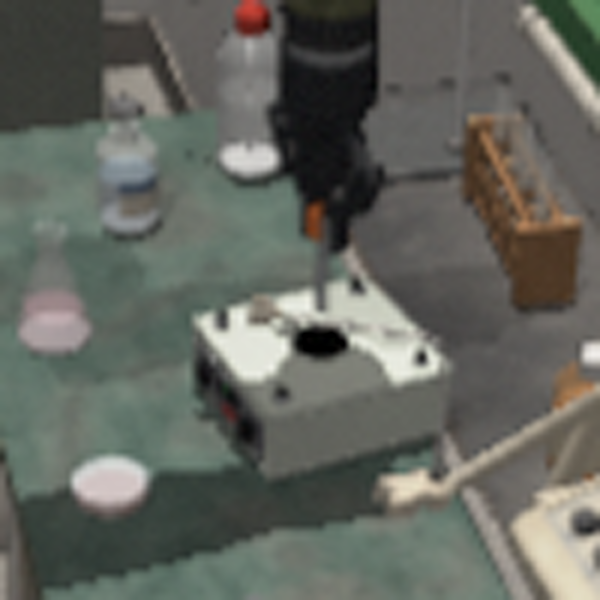

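Pin tip at (321,310), upright, straight over the window (321,342). Descending into the window, then slowly to touch the plate.

Call:
servo_tool(
  targets=[
    [0,0,-0.015,0],
    [0,0,-0.03,0],
    [0,0,-0.042,0],
    [0,0,-0.05,0],
    [0,0,-0.053,0],
    [0,0,-0.053,0],
    [0,0,-0.053,0],
  ],
)

```text
clock: 7.2
tool_pos: [0.567, 0.0123, 0.1108]
tool_rot: [180.0, -0.1, 18.7]
force: [0.8, 0.1, -0.4]
finger_gap: 0.0247
grasp_force: 39.6
```

Call:
servo_tool(
  targets=[
    [0,0,-0.001,0],
    [0,0,-0.002,0],
    [0,0,-0.003,0],
    [0,0,-0.004,0],
    [0,0,-0.004,0],
  ],
)

```text
clock: 7.82
tool_pos: [0.5664, 0.0123, 0.1062]
tool_rot: [-180.0, 0.0, 18.7]
force: [-0.7, -0.2, -1.0]
finger_gap: 0.0248
grasp_force: 39.6
```

Call:
servo_tool(
  targets=[
    [0,0,-0.001,0],
    [0,0,-0.002,0],
    [0,0,-0.003,0],
    [0,0,-0.003,0],
  ],
)

```text
clock: 8.32
tool_pos: [0.5667, 0.0123, 0.1035]
tool_rot: [180.0, -0.0, 18.7]
force: [0.5, 0.4, 1.4]
finger_gap: 0.0246
grasp_force: 39.8
```

Call:
servo_tool(
  targets=[
    [0,0,-0.001,0],
    [0,0,-0.0015,0],
    [0,0,-0.0015,0],
  ],
)

```text
clock: 8.7
tool_pos: [0.5668, 0.0123, 0.1021]
tool_rot: [180.0, -0.0, 18.7]
force: [-0.4, 0.2, 3.4]
finger_gap: 0.0247
grasp_force: 40.0
```

Plate touched at TCP z≈0.1037, about 4 N of spring load. Now the gentle search: out to radius 5.5 mm, then round a circle, in short moves.

Call:
servo_tool(
  targets=[
    [0.001,0,0,0],
    [0.002,0,0,0],
    [0.003,0,0,0],
    [0.004,0,0,0],
    [0.0055,0,0,0],
    [0.0055,0,0,0],
  ],
)

```text
clock: 9.45
tool_pos: [0.5719, 0.0122, 0.1017]
tool_rot: [-180.0, 0.0, 18.7]
force: [-2.9, 1.1, 4.3]
finger_gap: 0.0246
grasp_force: 40.2
```

Call:
servo_tool(
  targets=[
    [-0.0002,0.001,0,0],
    [-0.0004,0.002,0,0],
    [-0.0008,0.0028,0,0],
    [-0.0013,0.0035,0,0],
    [-0.0013,0.0035,0,0],
  ],
)

```text
clock: 10.07
tool_pos: [0.5715, 0.0156, 0.1021]
tool_rot: [179.9, -0.1, 18.7]
force: [-0.6, -2.8, 3.7]
finger_gap: 0.0246
grasp_force: 40.0
```

Call:
servo_tool(
  targets=[
    [-0.0007,0.0006,0,0],
    [-0.0015,0.0012,0,0],
    [-0.0023,0.0016,0,0],
    [-0.0032,0.0019,0,0],
    [-0.0032,0.0019,0,0],
  ],
)

```text
clock: 10.7
tool_pos: [0.5679, 0.0179, 0.102]
tool_rot: [-180.0, -0.1, 18.7]
force: [1.8, -1.5, 2.8]
finger_gap: 0.0245
grasp_force: 40.0
```

Call:
servo_tool(
  targets=[
    [-0.001,0,0,0],
    [-0.0019,0,0,0],
    [-0.0028,-0.0003,0,0],
    [-0.0037,-0.0007,0,0],
    [-0.0037,-0.0007,0,0],
  ],
)

```text
clock: 11.32
tool_pos: [0.5619, 0.0172, 0.1008]
tool_rot: [-179.9, 0.2, 18.7]
force: [1.0, 0.5, -1.4]
finger_gap: 0.0248
grasp_force: 39.7
```

Force has vanished and the tool sank: the tip is in the hole mouth. Lowering gently.

Call:
servo_tool(
  targets=[
    [0,0,-0.001,0],
    [0,0,-0.002,0],
    [0,0,-0.003,0],
    [0,0,-0.003,0],
  ],
)

```text
clock: 11.82
tool_pos: [0.5635, 0.017, 0.0985]
tool_rot: [-180.0, 0.0, 18.7]
force: [1.1, 0.3, -1.5]
finger_gap: 0.0245
grasp_force: 39.7
```

Call:
servo_tool(
  targets=[
    [0,0,-0.0015,0],
    [0,0,-0.003,0],
    [0,0,-0.0045,0],
    [0,0,-0.006,0],
    [0,0,-0.0075,0],
    [0,0,-0.0075,0],
  ],
)

```text
clock: 12.58
tool_pos: [0.5637, 0.017, 0.0911]
tool_rot: [-180.0, 0.0, 18.7]
force: [0.3, -0.4, -0.3]
finger_gap: 0.0248
grasp_force: 39.7
```

Call:
servo_tool(
  targets=[
    [0,0,-0.0015,0],
    [0,0,-0.003,0],
    [0,0,-0.0045,0],
    [0,0,-0.0055,0],
    [0,0,-0.0055,0],
  ],
)

```text
clock: 13.2
tool_pos: [0.5637, 0.017, 0.0857]
tool_rot: [-180.0, 0.0, 18.7]
force: [0.4, 0.6, -0.9]
finger_gap: 0.0245
grasp_force: 39.7
```

Call:
servo_tool(
  targets=[
    [0,0,-0.001,0],
    [0,0,-0.002,0],
    [0,0,-0.0025,0],
    [0,0,-0.0025,0],
  ],
)

```text
clock: 13.7
tool_pos: [0.564, 0.017, 0.0835]
tool_rot: [180.0, -0.0, 18.7]
force: [-1.2, -0.9, 1.0]
finger_gap: 0.025
grasp_force: 39.8
```

Call:
servo_tool(
  targets=[
    [0,0,-0.0005,0],
    [0,0,-0.001,0],
    [0,0,-0.001,0],
  ],
)

```text
clock: 14.08
tool_pos: [0.5641, 0.017, 0.0825]
tool_rot: [180.0, -0.0, 18.7]
force: [-0.3, -0.0, 3.0]
finger_gap: 0.0242
grasp_force: 40.0
```

Seated at the floor: 20 mm below plate contact with the same spring force. Releasing and rising.

Call:
servo_tool(
  targets=[
    [0,0,0,0],
    [0,0,0,0],
    [0,0,0,0],
    [0,0,0,0],
    [0,0,0,0],
  ],
  fingers=0.07,
)

```text
clock: 14.7
tool_pos: [0.5638, 0.017, 0.0823]
tool_rot: [-180.0, 0.0, 18.7]
force: [-0.3, -1.0, -0.8]
finger_gap: 0.0699
grasp_force: 0.0
```

Call:
servo_tool(
  targets=[
    [0,0,0.01,0],
    [0,0,0.03,0],
    [0,0,0.06,0],
    [0,0,0.09,0],
    [0,0,0.12,0],
    [0,0,0.12,0],
    [0,0,0.12,0],
  ],
)

```text
clock: 15.58
tool_pos: [0.5635, 0.017, 0.202]
tool_rot: [-180.0, 0.0, 18.7]
force: [-0.7, -0.1, -0.1]
finger_gap: 0.07
grasp_force: 0.0
```

```bash
python3 - <<'E'
from h import *
s=snapshot("side")
cv2.imwrite("pics/f.png",cv2.resize(s[110:210,215:315,::-1],(600,600),interpolation=cv2.INTER_CUBIC))
p=camera_params("side");P=p["camera_matrix"]@np.linalg.inv(p["extrinsics"])[:3]
for z in(.094,.116):
    q=P@np.array([.564,.017,z,1]);print(z,((q[:2]/q[2]-[215,110]+.5)*6).round(1))
E
```

```text
0.094 [316.9 318. ]
0.116 [317.6 295.1]
```

View pics/f.png

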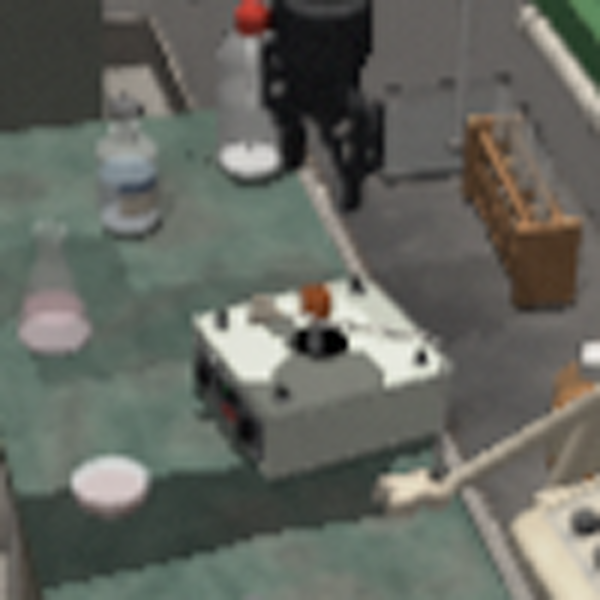

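The knob at (316,300) stands upright and low over the window, where the home position predicts it; the bystanders are untouched and the gripper is clear.

```bash
python3 -c "from station import *;print(job_done())"
```

```text
the job is handed in; nothing more can be done
None
```

The locking pin is standing fully home in the shaker's hidden hole and has been let go; the bottle, flask and petri dish look untouched, and I handed the job in at about 16 s (no verdict came back).

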